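Lock the press board onto the sloping craft stand

TASK

Take the loose plywood press board by its handle and lower it onto the sloping stand so that both of its steel knuckles go down over the two pins together and it lies flush on the slope. Then flip the stand's cam lever up and over its high point until it snaps closed and its nose holds the board down. Leave the other things on the table where they are.

Things in the scene. Friction and masses are not known exactly. Their poses are not given: they have to be found in the camera images.
- stand: Plywood wedge-shaped table stand, fixed, about 190 x 230 mm, 155 mm high at its far edge (its pins reach 165 mm). Its origin is the centre of its underside on the table; x points from its low front edge to its high back edge, z is up. It may stand on the left or the right half of the table, turned up to 0.25 rad.
- deck: The stand's sloping deck, 205 mm up the slope x 230 mm wide, tilted 25 degrees (it looks up and back over its low edge). Frame on the deck's surface: x up the slope, y across and level, z square out of it. Origin 115 mm above the table: the seat, where the board's origin lies, with the same axes, when it is home. Deck spans x = -110 to +95 mm; a paper pattern lies on it.
- pin_left (a point): Foot of the left steel pin, on the deck surface at deck x = +65, y = +72 mm. The pin stands square to the deck, 10 mm in diameter, 25 mm long, the last 6 mm tapered.
- pin_right (a point): Foot of the right steel pin, the same, at deck x = +65, y = -72 mm.
- board: Loose plywood press board, 14 mm thick, about 0.32 kg, first lying flat on the table. Origin: centre of its underside; z out of its top, x toward the knuckles. Plywood from x = -65 to +50, y = -90 to +90 mm. Two steel knuckles, 34 mm square, 14 mm thick, stick out beyond the +x edge, centred at x = +65, y = -72 and +72 mm, each with a 14 mm hole through along z.
- board_handle (a point): Centre of the wooden bar on top of the board: 100 mm long along the board's y, 20 mm thick along x, 22 mm tall; at x = 12 mm, centre 39 mm and top 50 mm above the board's underside. Two short posts leave a 14 mm gap under it.
- lever (a joint): Cam lever angle, rad, about the deck's +y through lever_pivot. 0 (start): open, grip out over the low edge, 50 degrees above the down-slope direction. Grows as the grip swings up and over toward the high edge. A spring drives it away from the high point, 1.05: back to open below it (9 N at the grip at first, fading), snapping shut beyond. Shut on the seated board at about 1.74; hard stop 1.80.
- lever_grip (a point): Point on the lever's black grip, 98 mm from the pivot, moving with the lever. The grip is 20 mm wide (along the deck's y), 14 mm thick, and spans 66 to 115 mm from the pivot on a straight arm. Shut, it stands 30 degrees off the slope, above the board.
- lever_pivot (a point): The lever's pivot at the middle of the deck's low edge: deck x = -80, y = 0, z = 20 mm, between two steel cheeks 30 mm tall. The lever's short steel nose (38 mm) presses on the board's front edge when shut; open, it is clear of the board.
- pin_jar: Bystander: glass jar with metal cap, 56 mm wide, 60 mm tall. Origin under its centre.
- paintbrush: Bystander: brush 160 mm long lying in the middle of the table. Origin under its centre.
- glue: Bystander: white glue bottle, 52 mm wide, 130 mm tall. Origin under its centre.
- mug: Bystander: white mug, 80 mm wide, 90 mm tall. Origin under its centre.
- tape: Bystander: roll of paper tape lying flat, 90 mm wide, 24 mm tall. Origin under its centre.
- block: Bystander: wooden block 90 x 60 x 35 mm. Origin under its centre.
- cup: Bystander: blue bowl 80 mm wide, 70 mm tall, beyond the brush. Origin under its centre.
Things that resemble listed ones, but are neither listed nor needed, are in the scene too. Of the things that look like the board, take the one that is farthest from the robot's base at the start.

How it is judged (in metres and radians):
On the way, in this order (a step that is already met when the one before it is completed fails the run):
1. The board is lowered in the hand until both knuckles are over their pins (z of board in the frame of deck below 0.014 m and distance between board and deck below 0.016 m and angle between the z axis of board and the z axis of deck, either way round below 0.15 rad and contact force between the fingers and board above 0.3 N), for 0.1 s.
2. The board lies flush on the slope and is let go, the lever still open (distance between board and deck below 0.006 m and z of board in the frame of deck below 0.003 m and angle between the z axis of board and the z axis of deck, either way round below 0.05 rad and angle between the x axis of board and the x axis of deck, either way round below 0.08 rad and value of joint lever below 0.9 rad and contact force between the fingers and board below 0.1 N), for 0.2 s.
3. The lever has snapped closed over the board (value of joint lever above 1.67 rad and distance between board and deck below 0.006 m and z of board in the frame of deck below 0.003 m and angle between the z axis of board and the z axis of deck, either way round below 0.05 rad and angle between the x axis of board and the x axis of deck, either way round below 0.08 rad), for 0.2 s.
At the end, for the whole second after the job is handed in: The press board lies flush on the deck (within 3 mm of it, within 6 mm of its seat in all, square within 0.05 rad) with both knuckles over their pins, the lever is closed (above 1.67 rad) and all is at rest and released (all of step 3 and linear speed of board below 0.02 m/s); the robot touches nothing.
It fails at once if a bystander was moved by more than 40 mm (distance of any of pin_jar, paintbrush, glue, mug, tape, block, cup from where it was at the start of the episode above 0.04 m).
It also fails if it takes over 64 s, if anything falls off the work surface, if the arm or the gripper's body presses on something with over 40 N, if the wrist force passes 120 N, or if a joint passes its speed limit or range.

ROBOT

A 7-joint arm with a two-finger parallel gripper is mounted at the origin on the work surface. World frame = base frame: x ahead of the robot, y to its left, z up, the work surface at z = 0. Lengths are in mm, angles in rad, forces in N, time in s.
With the tool pointing down it reaches from about 400 to 850 mm from the base axis. Payload 4.5 kg.
Tool frame: the origin (TCP) lies between the finger pads; the fingertips stand 17 mm ahead of it and the grasp point (between the pads) lies 2 mm behind it (arm.finger_overhang is the distance from the TCP to the fingertips, in mm); z points along the fingers, y is the line along which they close (so a half turn about z gives the same grasp; the last joint's range is limited). The gripper opens to 85 mm and grips with 20 to 120 N. Pads are 22 mm wide; open, the fingers measure 114 mm over their backs; the gripper's body (76 mm by 85 mm) begins 54 mm behind the grasp point. The pads swing forward as they close: fully open they stand 13 mm farther back than shut.
Start: joints at [-1.294, 0.689, -0.195, 1.565, 0.157, 0.902, -0.215], TCP at [150.242, 606.696, 248.317] pointing down, gripper open.
Joint ranges: [-3.01, 3.01], [-0.46, 2.08], [-1.47, 1.51], [0.13, 2.56], [-1, 4.14], [0.04, 2.09], [-2.66, 2.66]. Speed limits (rad/s): [2.57, 2.57, 3.14, 3.14, 3.14, 3.14, 3.14].

INTERFACE

Orientations are given as a rotation vector (axis times angle).
In Python, from cell import telemetry, vision, arm gives the robot as it stands.
- The arm moves only by the tool play_rows, never from a script. Its argument "targets" is a list of rows, each an object with "gripper": the opening, from 0 (shut) to 1 (fully open); "linear": the shift along the tool's x, y, z in units of 0.03 m (1.0 is 0.03 m), a list of three; "rotation": the turn, a rotation vector about the tool's x, y, z in units of 4 degrees (1.0 is 4 degrees), a list of three. A call has 1 to 8 rows; each row shifts and turns the commanded pose from where the row before left it, along the tool's axes as they then stand; what a row does not reach is not made up. A row lasts 1/12 s, in which the tool goes at most 41.7 mm and 7.16 degrees, less where a joint would pass 70% of its speed; a pose out of reach is approached as far as the arm can. A call with a number of a shift or a turn outside -1 to 1 is refused whole. A call with a gripper value outside its range is refused whole. The fingers move at their own pace and stop on an object; "squeeze" is the grip in N (left out, the last holds). Time passes only in rows, so rows that do not move let the fingers close. It gives the time, the measured TCP pose, the force, the opening and the grip force at its end, in the units of the state.
- telemetry.get_state(): the state, without advancing time (a new reading comes with each control period).
- vision.camera(name): name is "scene" or "top" or "wrist"; returns (picture, depth): 400x640x3 uint8, red, green, blue; 400x640 float32, mm along the optical axis (not along the pixel's ray), 0 where there is no reading.
- vision.calibration(name): a dict with "camera_matrix" (3x3 intrinsics, pixels), "D" ([k1, k2, p1, p2, k3] as OpenCV has them; the pictures are not rectified), "position" and "attitude" of the camera in the world; the wrist camera has in their place "mount" (4x4, takes a point from camera to tool coordinates, whose origin is the TCP and whose axes are the flange's). Camera axes: x right, y up, looking along -z (the intrinsics and any distortion apply to the point x, -y, -z); pixel columns grow to the right and rows downward; lengths in mm; the calibration is good to about 2 mm. A picture is of the moment at which its call begins: read the wrist's pose just before it. calibration takes no time and is no camera call.
- arm.finish_job(): hands the job in; it is judged then, once.
The state is a dict: "t": time; "joint_positions": joint angles; "qd": joint speeds; "joint_torque": joint torques, N m; "eef_pos": TCP position; "tcp_rot": TCP orientation; "wrist_force": force on the tool from outside, world axes, zero at the start; "ft_torque": the same for the moment, N m; "finger_gap": finger opening in mm; "gripper_force": force on a finger pad.
Only numpy, scipy, OpenCV 4.12 (cv2) and the standard library are available. Lean on these libraries where they do the work, as an engineer would, in place of code of your own. Each camera call takes 0.05 s, during which the arm holds its last target. There are 200 camera calls.

## Working session

There is one attempt and no reset: what is moved stays moved. The work goes in short steps, Python scripts to look and compute and a tool call to move; the robot and the scene stay as the last step left them, time stands still between calls to the robot, and variables do not carry over. Pictures are saved under pics/ and viewed, at most 14 in all, crops included, and the job is handed in when it is done.

Besides the shell and the picture viewer there is one more tool, called after "Request:" as name(argument=value, ...), one argument or row to a line, values as JSON. play_rows: Moves the arm, as the interface text tells. Shifts and turns lie within -1 to 1; 1 stands for 0.03 m of shift or 4 degrees of turn. Its arguments: {"type":"object","properties":{"targets":{"type":"array"},"squeeze":{"type":"number"}},"required":["targets"]}

```bash
mkdir -p pics; cat > h.py <<'E'
import numpy as np, cv2
from scipy.spatial.transform import Rotation as R
from cell import telemetry, vision, arm
def shot(n,fn=None):
    s=telemetry.get_state(); im,d=vision.camera(n); c=vision.calibration(n)
    if 'mount' in c:
        T=np.eye(4);T[:3,:3]=R.from_rotvec(s['tcp_rot']).as_matrix();T[:3,3]=s['eef_pos'];T=T@np.array(c['mount'])
    else:
        T=np.eye(4);a=np.array(c['attitude']);T[:3,:3]=a if a.shape==(3,3) else R.from_rotvec(a).as_matrix();T[:3,3]=c['position']
    if fn: cv2.imwrite('pics/'+fn,im[:,:,::-1])
    return im,d,np.array(c['camera_matrix']),np.array(c['D'],float),T
def rays(px,K,D,T):
    u=cv2.undistortPoints(np.array(px,float).reshape(-1,1,2),K,D).reshape(-1,2)
    return np.c_[u[:,0],-u[:,1],-np.ones(len(u))]@T[:3,:3].T, T[:3,3]
def onz(px,z,v):
    r,o=rays(px,*v[2:]); return o+r*((z-o[2])/r[:,2])[:,None]
def ond(px,v):
    px=np.array(px).reshape(-1,2); r,o=rays(px,*v[2:]); return o+r*v[1][px[:,1].astype(int),px[:,0].astype(int)][:,None]
E
python3 - <<'E'
from h import *
for n in('top','scene'):
    v=shot(n,n+'1.png'); np.savez(n+'.npz',*v); print(n,vision.calibration(n)); 
print(telemetry.get_state())
E
```

```text
top {'camera_matrix': array([[363.36242731,   0.        , 317.94379708],
       [  0.        , 363.36242731, 202.31889861],
       [  0.        ,   0.        ,   1.        ]]), 'D': array([0.01839548, 0.        , 0.        , 0.        , 0.        ]), 'position': array([ 441.45144229,    3.68874871, 1340.11162934]), 'attitude': array([ 0.04409161, -0.06242697, -1.56392884])}
scene {'camera_matrix': array([[445.53795598,   0.        , 324.29668679],
       [  0.        , 445.53795598, 203.89282348],
       [  0.        ,   0.        ,   1.        ]]), 'D': array([-0.03831732,  0.        ,  0.        ,  0.        ,  0.        ]), 'position': array([1084.40975084,  866.94376024, 1128.24383305]), 'attitude': array([0.29536071, 0.99848791, 2.43091858])}
{'t': 0.1, 'joint_positions': array([-1.2941605 ,  0.68993441, -0.19450249,  1.5662232 ,  0.15730059,
        0.90249362, -0.21509364]), 'qd': array([ 6.69878928e-04, -1.02694226e-03, -3.47838677e-04, -4.39849827e-03,
        8.49550339e-04, -2.01717208e-05,  8.46305441e-04]), 'joint_torque': array([-3.10536176e-03, -5.40609419e+01, -1.27189212e+00, -1.58985794e+01,
        9.30508599e-03,  4.35036054e-03,  2.08920625e-06]), 'eef_pos': array([150.20370307, 606.11979304, 247.54685199]), 'tcp_rot': array([-3.80394884e-01, -3.11840200e+00,  2.61886667e-03]), 'wrist_force': array([-0.07298776, -0.42442373,  0.12967554]), 'ft_torque': array([ 0.01930138, -0.00851444,  0.05485071]), 'gripper_force': 0.0, 'finger_gap': 85.19287726482466}
```

View pics/top1.png

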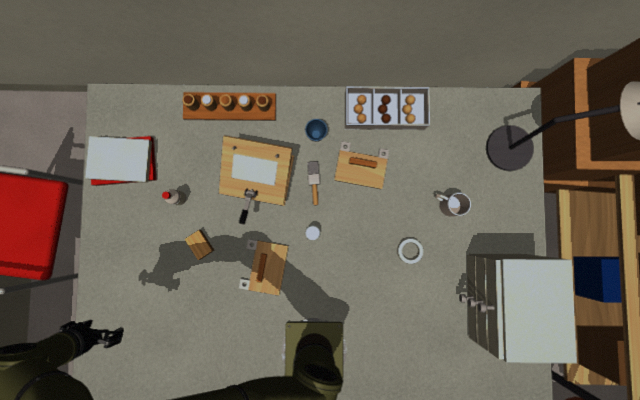

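View pics/scene1.png

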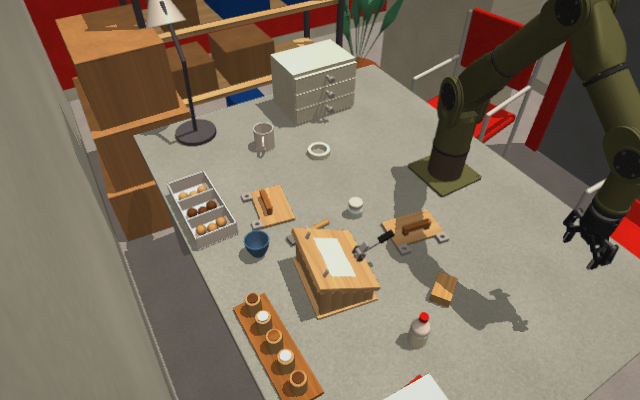

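The top view shows the target board at about (362,168), with its knuckles at (346,147) and (386,153). The stand is at (256,170), its pins at (235,148) and (278,156), and the lever grip at (243,216). The decoy board is near the base at (268,265).

```bash
python3 - <<'E'
from h import *
v=[np.load('top.npz')[f'arr_{i}'] for i in range(5)]
im=v[0]
print(onz([(346,147),(386,153)],14,v).round(), onz([(362,162)],50,v).round())
print('deck depth pts',ond([(230,165),(285,175),(240,150),(280,160),(228,195),(280,200)],v).round())
# deck plane fit
px=np.array([(x,y) for x in range(230,285,3) for y in range(155,185,3)])
P=ond(px,v); c=P.mean(0); n=np.linalg.svd(P-c)[2][2]; n*=np.sign(n[2])
print('n',n,np.degrees(np.arccos(n[2])),c, np.abs((P-c)@n).max())
print('pins',ond([(235,148),(278,156)],v).round(), onz([(235,148),(278,156)],155,v).round())
E
```

```text
[[ 737. -114.   14.]
 [ 716. -262.   14.]] [[ 675. -168.   50.]]
deck depth pts [[649. 287. 120.]
 [617. 102. 117.]
 [696. 250. 142.]
 [665. 118. 133.]
 [552. 304.  67.]
 [535. 121.  75.]]
n [0.99179126 0.0094359  0.12751888] 82.67375864927617 [636.43796249 195.51871095 124.96948391] 45.532109598218646
pins [[700. 264. 153.]
 [677. 124. 141.]] [[699. 264. 155.]
 [674. 122. 155.]]
```

```bash
cat >> h.py <<'E'
def frame(x,y,z,p):
    T=np.eye(4);T[:3,:3]=np.c_[x,y,z];T[:3,3]=p;return T
def cur():
    s=telemetry.get_state();T=np.eye(4);T[:3,:3]=R.from_rotvec(s['tcp_rot']).as_matrix();T[:3,3]=s['eef_pos'];return T
def tooldown(yaw,p,tilt=0.):
    "tool x=object y, tool y=object x (tilted up by tilt), z=-object z"
    B=(R.from_euler('z',yaw)*R.from_euler('y',-tilt)).as_matrix()
    return frame(B[:,1],B[:,0],-B[:,2],p)
from scipy.linalg import logm,expm
def plan(G,C=None,n=None,lim=0.97):
    C=cur() if C is None else C
    L=np.real(logm(np.linalg.inv(C)@G))
    for k in range(n or 1,400):
        E=expm(L/k); l=E[:3,3]/30; w=np.degrees(R.from_matrix(E[:3,:3]).as_rotvec())/4
        if n or max(abs(l).max(),abs(w).max())<=lim: break
    print('rows',k,'lin',l.round(3),'rot',w.round(3)); return k
E
python3 - <<'E'
from h import *
print(vision.calibration('wrist')['mount'].round(3))
plan(tooldown(-0.14,[665,-168,290]))
E
```

```text
[[  -0.       0.947    0.321   83.148]
 [   1.       0.      -0.       0.915]
 [  -0.       0.321   -0.947 -125.519]
 [   0.       0.       0.       1.   ]]
rows 35 lin [-0.97  -0.027 -0.04 ] rot [-0.001  0.001  0.601]
```

Request:
play_rows(
  targets=[
    {"gripper": 1,"linear": [-0.97,-0.03,-0.04],"rotation": [0,0,0.6]},
    {"gripper": 1,"linear": [-0.97,-0.03,-0.04],"rotation": [0,0,0.6]},
    {"gripper": 1,"linear": [-0.97,-0.03,-0.04],"rotation": [0,0,0.6]},
    {"gripper": 1,"linear": [-0.97,-0.03,-0.04],"rotation": [0,0,0.6]},
    {"gripper": 1,"linear": [-0.97,-0.03,-0.04],"rotation": [0,0,0.6]},
    {"gripper": 1,"linear": [-0.97,-0.03,-0.04],"rotation": [0,0,0.6]},
    {"gripper": 1,"linear": [-0.97,-0.03,-0.04],"rotation": [0,0,0.6]},
    {"gripper": 1,"linear": [-0.97,-0.03,-0.04],"rotation": [0,0,0.6]},
  ],
)

```text
t: 0.77
eef_pos: [363.0, 511.1, 257.5]
tcp_rot: [-0.898, -3.01, 0.001]
wrist_force: [0.0, -0.4, 0.5]
finger_gap: 85.2
gripper_force: 0.0
```

Request:
play_rows(
  targets=[
    {"gripper": 1,"linear": [-0.97,-0.03,-0.04],"rotation": [0,0,0.6]},
    {"gripper": 1,"linear": [-0.97,-0.03,-0.04],"rotation": [0,0,0.6]},
    {"gripper": 1,"linear": [-0.97,-0.03,-0.04],"rotation": [0,0,0.6]},
    {"gripper": 1,"linear": [-0.97,-0.03,-0.04],"rotation": [0,0,0.6]},
    {"gripper": 1,"linear": [-0.97,-0.03,-0.04],"rotation": [0,0,0.6]},
    {"gripper": 1,"linear": [-0.97,-0.03,-0.04],"rotation": [0,0,0.6]},
    {"gripper": 1,"linear": [-0.97,-0.03,-0.04],"rotation": [0,0,0.6]},
    {"gripper": 1,"linear": [-0.97,-0.03,-0.04],"rotation": [0,0,0.6]},
  ],
)

```text
t: 1.43
eef_pos: [531.3, 351.9, 267.0]
tcp_rot: [-1.387, -2.818, 0.001]
wrist_force: [1.2, 0.0, -0.2]
finger_gap: 85.6
gripper_force: 0.0
```

```bash
python3 - <<'E'
from h import *
v=shot('wrist','w1.png'); np.savez('w1.npz',*v)
E
```

Request:
play_rows(
  targets=[
    {"gripper": 1,"linear": [-0.97,-0.03,-0.04],"rotation": [0,0,0.6]},
    {"gripper": 1,"linear": [-0.97,-0.03,-0.04],"rotation": [0,0,0.6]},
    {"gripper": 1,"linear": [-0.97,-0.03,-0.04],"rotation": [0,0,0.6]},
    {"gripper": 1,"linear": [-0.97,-0.03,-0.04],"rotation": [0,0,0.6]},
    {"gripper": 1,"linear": [-0.97,-0.03,-0.04],"rotation": [0,0,0.6]},
    {"gripper": 1,"linear": [-0.97,-0.03,-0.04],"rotation": [0,0,0.6]},
    {"gripper": 1,"linear": [-0.97,-0.03,-0.04],"rotation": [0,0,0.6]},
    {"gripper": 1,"linear": [-0.97,-0.03,-0.04],"rotation": [0,0,0.6]},
  ],
)

```text
t: 2.15
eef_pos: [638.0, 146.4, 276.6]
tcp_rot: [-1.837, -2.547, 0.001]
wrist_force: [-0.6, -0.5, 0.4]
finger_gap: 85.4
gripper_force: 0.0
```

Request:
play_rows(
  targets=[
    {"gripper": 1,"linear": [-0.97,-0.03,-0.04],"rotation": [0,0,0.6]},
    {"gripper": 1,"linear": [-0.97,-0.03,-0.04],"rotation": [0,0,0.6]},
    {"gripper": 1,"linear": [-0.97,-0.03,-0.04],"rotation": [0,0,0.6]},
    {"gripper": 1,"linear": [-0.97,-0.03,-0.04],"rotation": [0,0,0.6]},
    {"gripper": 1,"linear": [-0.97,-0.03,-0.04],"rotation": [0,0,0.6]},
    {"gripper": 1,"linear": [-0.97,-0.03,-0.04],"rotation": [0,0,0.6]},
    {"gripper": 1,"linear": [0,0,0],"rotation": [0,0,0.6]},
    {"gripper": 1,"linear": [0,0,0],"rotation": [0,0,0.6]},
  ],
)

```text
t: 2.82
eef_pos: [669.8, -27.3, 283.8]
tcp_rot: [2.242, 2.199, -0.003]
wrist_force: [0.9, 1.0, -0.3]
finger_gap: 85.7
gripper_force: 0.0
```

```bash
python3 - <<'E'
from h import *
v=shot('wrist','w2.png'); np.savez('w2.npz',*v); print(cur().round(3))
a=cv2.imread('pics/w1.png');b=cv2.imread('pics/w2.png')
cv2.imwrite('pics/w12.png',cv2.resize(np.vstack([a,b]),(480,600)))
E
```

```text
[[ 1.80000e-02  1.00000e+00 -1.00000e-03  6.69859e+02]
 [ 1.00000e+00 -1.80000e-02 -0.00000e+00 -2.50290e+01]
 [-0.00000e+00 -1.00000e-03 -1.00000e+00  2.83731e+02]
 [ 0.00000e+00  0.00000e+00  0.00000e+00  1.00000e+00]]
```

View pics/w12.png

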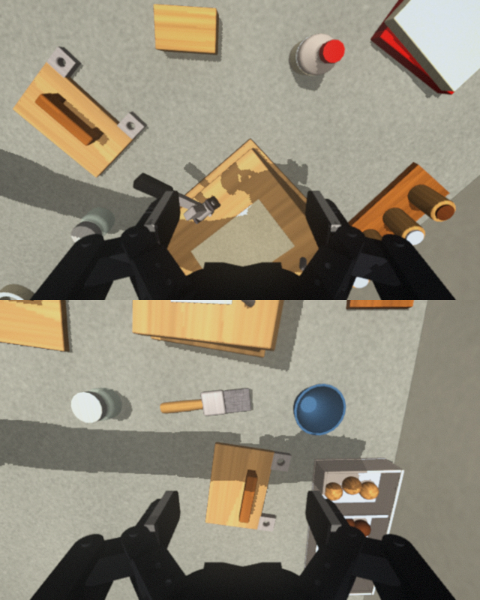

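w12.png shows the stand in its upper half, partly hidden by the fingers. In its lower half the target board is at full-resolution (320,250), with knuckle holes near (377,217) and (355,299) and the bar near (330,262).

```bash
cat >> h.py <<'E'
def ld(f): 
    z=np.load(f); return [z[f'arr_{i}'] for i in range(5)]
def dark(v,p,r=8,k=0.75):
    g=cv2.cvtColor(v[0],cv2.COLOR_RGB2GRAY).astype(float); x,y=p; w=g[y-r:y+r+1,x-r:x+r+1]
    m=w<(w.min()+0.35*(np.median(w)-w.min())); q=np.argwhere(m); return q.mean(0)[::-1]+[x-r,y-r],m.sum()
E
python3 - <<'E'
from h import *
v=ld('w2.npz')
h=[dark(v,p) for p in[(377,217),(355,299)]];print(h)
P=onz([a[0] for a in h],14,v);print('holes',P.round(1),np.linalg.norm(P[0]-P[1]))
d=P[0]-P[1];yaw=np.arctan2(-d[0],d[1]);ex=np.array([np.cos(yaw),np.sin(yaw),0]);m=P.mean(0)
print('yaw',yaw,'handle',m-53*ex)
hsv=cv2.cvtColor(v[0],cv2.COLOR_RGB2HSV);print(hsv[255:270,330],hsv[250,300])
# handle top by depth
ys,xs=np.mgrid[195:310:1,290:350:1];px=np.c_[xs.ravel(),ys.ravel()];Q=ond(px,v)
k=(Q[:,2]>42)&(Q[:,2]<58)&(np.abs((Q-m)[:,:2]@ex[:2]+53)<25);Q=Q[k];print('bar depth',Q.mean(0),len(Q),np.percentile(Q[:,2],[5,50,95]))
E
```

```text
[(array([375.        , 217.66666667]), np.int64(27)), (array([354.57575758, 298.48484848]), np.int64(33))]
holes [[ 742.5 -111.6   14. ]
 [ 715.2 -251.3   14. ]] 142.35426112413668
yaw -0.19338768387665636 handle [ 676.8239589  -171.30274514   14.        ]
[[ 13 182 179]
 [ 14 186 184]
 [ 13 184 187]
 [ 14 183 187]
 [ 13 184 187]
 [ 14 186 184]
 [ 13 180 186]
 [ 13 181 186]
 [ 13 183 185]
 [ 13 180 186]
 [ 13 181 186]
 [ 13 179 184]
 [ 14 184 183]
 [ 14 183 183]
 [ 14 180 184]] [ 20 124 226]
bar depth [ 676.77041368 -166.5291562    49.29758161] 922 [46.66565886 49.55787456 50.86697668]
```

```bash
python3 - <<'E'
from h import *
A=tooldown(-0.19,[677,-169,110]); plan(A)
E
```

```text
rows 6 lin [-0.794  0.112  0.965] rot [-0.003  0.001  0.41 ]
```

Request:
play_rows(
  targets=[
    {"gripper": 0.7,"linear": [-0.79,0.11,0.96],"rotation": [0,0,0.41]},
    {"gripper": 0.7,"linear": [-0.79,0.11,0.96],"rotation": [0,0,0.41]},
    {"gripper": 0.7,"linear": [-0.79,0.11,0.96],"rotation": [0,0,0.41]},
    {"gripper": 0.7,"linear": [-0.79,0.11,0.96],"rotation": [0,0,0.41]},
    {"gripper": 0.7,"linear": [-0.79,0.11,0.96],"rotation": [0,0,0.41]},
    {"gripper": 0.7,"linear": [-0.79,0.11,0.96],"rotation": [0,0,0.41]},
    {"gripper": 0.7,"linear": [0,0,0],"rotation": [0,0,0]},
    {"gripper": 0.7,"linear": [0,0,0],"rotation": [0,0,0]},
  ],
)

```text
t: 3.53
eef_pos: [675.8, -168.3, 108.8]
tcp_rot: [-2.415, -2.003, 0.006]
wrist_force: [0.8, 0.8, 0.2]
finger_gap: 60.1
gripper_force: 0.0
```

```bash
python3 - <<'E'
from h import *
v=shot('wrist','w3.png'); np.savez('w3.npz',*v)
plan(tooldown(-0.19,[677,-169,38]))
E
```

```text
rows 3 lin [-0.032 -0.001  0.807] rot [-0.007 -0.004  0.031]
```

View pics/w3.png

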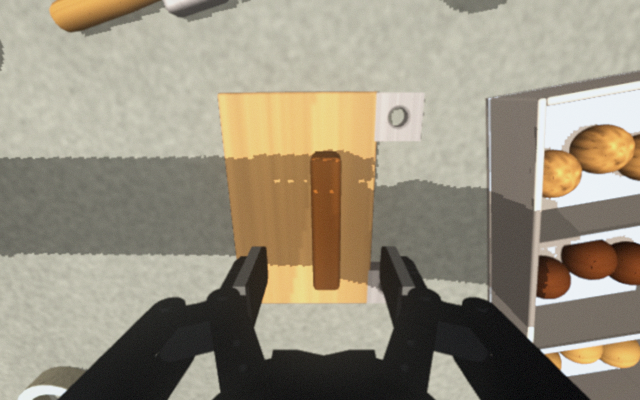

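The board is square in the view, with the bar at (326,220) midway between the fingers and one knuckle hole at (398,117). I'll go down and grip.

Request:
play_rows(
  squeeze=100,
  targets=[
    {"gripper": 0.7,"linear": [-0.03,0,0.8],"rotation": [0,0,0.03]},
    {"gripper": 0.7,"linear": [-0.03,0,0.8],"rotation": [0,0,0.03]},
    {"gripper": 0.7,"linear": [-0.03,0,0.8],"rotation": [0,0,0.03]},
    {"gripper": 0.7,"linear": [0,0,0],"rotation": [0,0,0]},
    {"gripper": 0,"linear": [0,0,0],"rotation": [0,0,0]},
    {"gripper": 0,"linear": [0,0,0],"rotation": [0,0,0]},
    {"gripper": 0,"linear": [0,0,0],"rotation": [0,0,0]},
    {"gripper": 0,"linear": [0,0,0],"rotation": [0,0,0]},
  ],
)

```text
t: 4.25
eef_pos: [678.9, -169.2, 42.2]
tcp_rot: [2.42, 2.0, 0.004]
wrist_force: [-2.2, 1.5, 7.3]
finger_gap: 18.4
gripper_force: 98.6
```

Request:
play_rows(
  targets=[
    {"gripper": 0,"linear": [0,0,0],"rotation": [0,0,0]},
    {"gripper": 0,"linear": [0,0,0],"rotation": [0,0,0]},
    {"gripper": 0,"linear": [0,0,0],"rotation": [0,0,0]},
  ],
)

```text
t: 4.5
eef_pos: [678.9, -169.2, 42.2]
tcp_rot: [2.42, 2.0, 0.004]
wrist_force: [-1.5, 0.4, 6.3]
finger_gap: 18.1
gripper_force: 98.7
```

Request:
play_rows(
  targets=[
    {"gripper": 0,"linear": [0,0,-0.3],"rotation": [0,0,0]},
    {"gripper": 0,"linear": [0,0,-0.9],"rotation": [0,0,0]},
    {"gripper": 0,"linear": [0,0,-0.9],"rotation": [0,0,0]},
    {"gripper": 0,"linear": [0,0,-0.9],"rotation": [0,0,0]},
    {"gripper": 0,"linear": [0,0,-0.9],"rotation": [0,0,0]},
    {"gripper": 0,"linear": [0,0,-0.9],"rotation": [0,0,0]},
    {"gripper": 0,"linear": [0,0,-0.9],"rotation": [0,0,0]},
    {"gripper": 0,"linear": [0,0,-0.9],"rotation": [0,0,0]},
  ],
)

```text
t: 5.17
eef_pos: [677.0, -169.3, 239.6]
tcp_rot: [-2.422, -2.0, -0.0]
wrist_force: [1.5, 0.0, -3.6]
finger_gap: 18.1
gripper_force: 98.5
```

Request:
play_rows(
  targets=[
    {"gripper": 0,"linear": [0,0,-0.9],"rotation": [0,0,0]},
    {"gripper": 0,"linear": [0,0,-0.5],"rotation": [0,0,0]},
    {"gripper": 0,"linear": [0,0,0],"rotation": [0,0,0]},
  ],
)

```text
t: 5.42
eef_pos: [679.5, -170.3, 284.9]
tcp_rot: [2.417, 1.995, 0.009]
wrist_force: [0.1, -0.2, -3.7]
finger_gap: 18.5
gripper_force: 98.7
```

```bash
python3 - <<'E'
from h import *
print(cur().round(3)); print(telemetry.get_state()['gripper_force'])
v=shot('wrist','w4.png'); np.savez('w4.npz',*v)
t=shot('top','t4.png'); np.savez('t4.npz',*t)
a=cv2.imread('pics/w4.png');b=cv2.imread('pics/t4.png')[130:230,200:400]
cv2.imwrite('pics/w4t.png',np.hstack([cv2.resize(a,(480,300)),cv2.resize(cv2.imread('pics/w1.png')[200:400,150:450],(300,200))[:, :].copy() if 0 else np.zeros((300,0,3),np.uint8)]) if 0 else np.vstack([cv2.resize(a,(480,300)),cv2.resize(b,(480,240),interpolation=cv2.INTER_CUBIC)]))
E
```

```text
[[ 1.89000e-01  9.82000e-01  9.00000e-03  6.79503e+02]
 [ 9.82000e-01 -1.89000e-01 -2.00000e-03 -1.70287e+02]
 [-0.00000e+00  9.00000e-03 -1.00000e+00  2.84917e+02]
 [ 0.00000e+00  0.00000e+00  0.00000e+00  1.00000e+00]]
98.67264747619629
```

View pics/w4t.png

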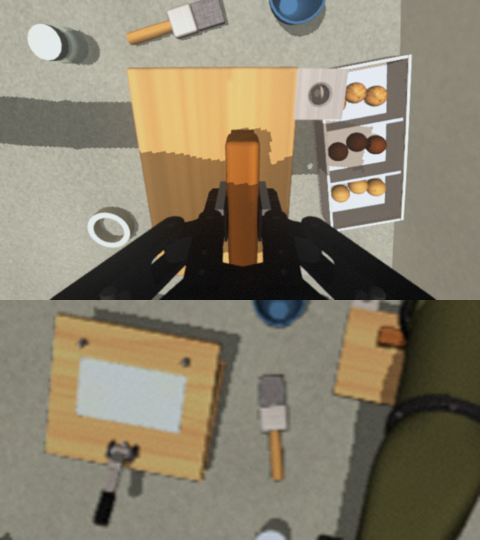

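The board is held, with its visible knuckle hole at about (425,126) in the full wrist picture. The top crop shows the pins near (234.6,147.9) and (277.5,155.4). I'll work out where the wrist camera will see each pin past the board's edge.

```bash
python3 - <<'E'
from h import *
w=ld('w4.npz');t=ld('t4.npz')
h,n=dark(w,(425,126),12);print('hole px',h,n)
# tool-frame hole at z=28.2
M=vision.calibration('wrist')['mount'];K,D=w[2],w[3];print(K[0,0])
def tool(px,z):
    r,o=rays([px],K,D,M);return (o+r*((z-o[2])/r[:,2])[:,None])[0]
print('hole tool',tool(h,28.2))
# board-plane depth in tool frame
px=np.array([(x,y) for x in range(185,290,5) for y in range(100,200,5)]);r,o=rays(px,K,D,M);Q=o+r*w[1][px[:,1],px[:,0]][:,None]
A=np.c_[Q[:,:2],np.ones(len(Q))];print('board top plane z=ax+by+c',np.linalg.lstsq(A,Q[:,2],rcond=None)[0].round(4),np.median(Q[:,2]))
p=[dark(t,q,4) for q in[(235,148),(278,155)]];print(p)
P=onz([a[0] for a in p],163,t);print(P)
d=P[0]-P[1];yaw=np.arctan2(-d[0],d[1]);print('yaw',yaw,np.linalg.norm(d))
for y in(0,20,140,160):
  for q in P:
    G=tooldown(yaw,[690,y,285])@np.array(M);c=np.linalg.inv(G)@np.r_[q,1];uv=cv2.projectPoints(np.array([[c[0],-c[1],-c[2]]]),np.zeros(3),np.zeros(3),K,D)[0].ravel();print(y,uv.round())
plan(tooldown(yaw,[690,0,285]))
E
```

```text
hole px [433.22222222 121.        ] 18
296.31883371646893
hole tool [72.034973   55.33857989 28.2       ]
board top plane z=ax+by+c [-2.00000e-03  1.80000e-03  2.85183e+01] 28.332051974886355
[(array([234.5, 147. ]), np.int64(6)), (array([277.25, 155.25]), np.int64(8))]
[[700.88198473 263.8782022  163.        ]
 [674.89505934 124.12511842 163.        ]]
yaw -0.1838490617379635 142.14867117047575
0 [ 264. -200.]
0 [274.  47.]
20 [ 271. -161.]
20 [280.  75.]
140 [308.  41.]
140 [310. 216.]
160 [313.  69.]
160 [315. 235.]
rows 6 lin [ 0.938 -0.105 -0.029] rot [ 0.    -0.001 -0.016]
```

Request:
play_rows(
  targets=[
    {"gripper": 0,"linear": [0.96,-0.1,-0.03],"rotation": [0,0,0]},
    {"gripper": 0,"linear": [0.96,-0.1,-0.03],"rotation": [0,0,0]},
    {"gripper": 0,"linear": [0.96,-0.1,-0.03],"rotation": [0,0,0]},
    {"gripper": 0,"linear": [0.96,-0.1,-0.03],"rotation": [0,0,0]},
    {"gripper": 0,"linear": [0.96,-0.1,-0.03],"rotation": [0,0,0]},
    {"gripper": 0,"linear": [0.96,-0.1,-0.03],"rotation": [0,0,0]},
    {"gripper": 0,"linear": [0,0,0],"rotation": [0,0,0]},
    {"gripper": 0,"linear": [0,0,0],"rotation": [0,0,0]},
  ],
)

```text
t: 6.18
eef_pos: [691.3, 7.5, 282.4]
tcp_rot: [-2.414, -2.004, 0.003]
wrist_force: [-0.7, -1.1, -4.5]
finger_gap: 18.1
gripper_force: 98.5
```

```bash
python3 - <<'E'
from h import *
v=shot('wrist','w5.png'); np.savez('w5.npz',*v); print(v[4][:3,3])
E
```

```text
[707.03751576  89.65478705 407.9829862 ]
```

Request:
play_rows(
  targets=[
    {"gripper": 0,"linear": [0.96,-0.1,0],"rotation": [0,0,0]},
    {"gripper": 0,"linear": [0.96,-0.1,0],"rotation": [0,0,0]},
    {"gripper": 0,"linear": [0.96,-0.1,0],"rotation": [0,0,0]},
    {"gripper": 0,"linear": [0.96,-0.1,0],"rotation": [0,0,0]},
    {"gripper": 0,"linear": [0.96,-0.1,0],"rotation": [0,0,0]},
    {"gripper": 0,"linear": [0,0,0],"rotation": [0,0,0]},
    {"gripper": 0,"linear": [0,0,0],"rotation": [0,0,0]},
  ],
)

```text
t: 6.82
eef_pos: [704.3, 149.1, 283.2]
tcp_rot: [-2.419, -2.002, 0.003]
wrist_force: [0.3, -1.0, -3.8]
finger_gap: 18.3
gripper_force: 98.4
```

```bash
python3 - <<'E'
from h import *
v=shot('wrist','w6.png'); np.savez('w6.npz',*v); print(cur()[:3,3])
a=cv2.imread('pics/w5.png')[0:140,200:500];b=cv2.imread('pics/w6.png')[0:140,200:500]
cv2.imwrite('pics/w56.png',cv2.resize(np.vstack([a,b]),(600,560)))
E
```

```text
[704.6565638  146.18615942 283.56805013]
```

View pics/w56.png

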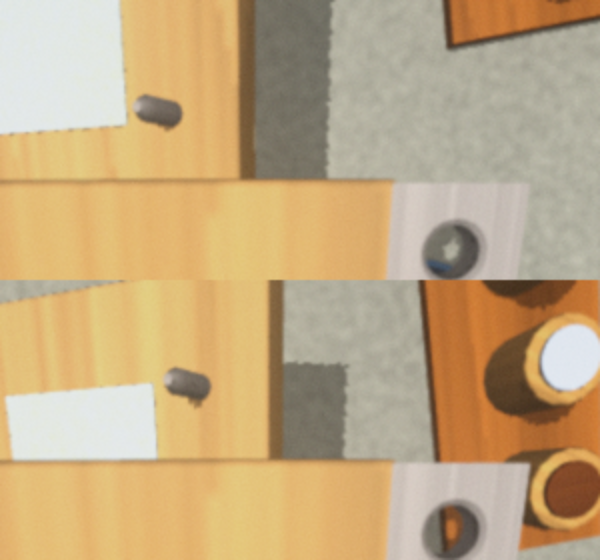

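Pixel positions in the full wrist pictures:
- **w5 (right pin):** tip at (269,52.5), foot at about (288.5,56).
- **w6 (left pin):** tip at (285,50), foot at about (303,53.5).
- **Hole:** about (425.7,124.7) in both.

```bash
cat > s.py <<'E'
from h import *
a=ld('w5.npz');b=ld('w6.npz')
tr,fr=onz([(269,52.5)],165.1,a)[0],onz([(288.5,56)],142.5,a)[0]
tl,fl=onz([(285,50)],165.1,b)[0],onz([(303,53.5)],142.5,b)[0]
if __name__=='__main__':
    print('R',tr,fr,'\nL',tl,fl)
    for l,r,off in((tl,tr,65*np.cos(np.radians(25))-25*np.sin(np.radians(25))),(fl,fr,65*np.cos(np.radians(25)))):
        d=l-r;yaw=np.arctan2(-d[0],d[1]);m=(l+r)/2;print('yaw',yaw,np.linalg.norm(d),'seat',m[:2]-off*np.array([np.cos(yaw),np.sin(yaw)]))
    M=vision.calibration('wrist')['mount'];r,o=rays([(425.7,124.7)],a[2],a[3],M);print('hole',o+r*((28.3-o[2])/r[:,2])[:,None])
    # deck plane height check on deck patches by depth
    for v,p in((a,[(290,40),(300,70),(310,20)]),(b,[(250,20),(310,30),(320,60)])): print('deck depth',ond(p,v).round(1))
E
python3 s.py
```

```text
R [671.7543708  128.37014936 165.1       ] [683.56421774 126.42442786 142.5       ] 
L [697.39705197 269.26669996 165.1       ] [709.18887996 267.43412199 142.5       ]
yaw -0.18002612081363628 143.2109809617966 seat [637.01245726 207.47477115]
yaw -0.1797610709932718 143.31907462933756 seat [638.41579261 207.46206   ]
hole [[70.18152412 51.74443173 28.3       ]]
deck depth [[687.5 137.4 144.4]
 [691.  113.6 149.2]
 [706.1 146.7 152.1]]
deck depth [[669.4 304.3 123. ]
 [718.3 282.9 144.4]
 [721.9 259.2 150. ]]
```

```bash
cat >> s.py <<'E'
def goal(h,dx=0,dy=0,off=(-1.8,-13.3,42.3),seat=(637.7,207.5,115),yaw=-0.18):
    B=R.from_euler('z',yaw)*R.from_euler('y',-np.radians(25)); B=B.as_matrix()
    Bt=frame(B[:,0],B[:,1],B[:,2],np.array(seat)+B@[dx,dy,h])
    X=frame([0,1,0],[1,0,0],[0,0,-1],off)   # board in tool
    return Bt@np.linalg.inv(X)
def boardindeck(**k):
    G=np.linalg.inv(goal(0,**k))@cur(); off=np.array(k.get('off',(-1.8,-13.3,42.3)))
    X=frame([0,1,0],[1,0,0],[0,0,-1],off); return np.linalg.inv(X)@G@X
E
python3 -c "
from s import *
G=goal(60);print(G.round(3));plan(G)"
```

```text
[[ 1.79000e-01  8.92000e-01  4.16000e-01  6.07346e+02]
 [ 9.84000e-01 -1.62000e-01 -7.60000e-02  2.14853e+02]
 [-0.00000e+00  4.23000e-01 -9.06000e-01  2.13336e+02]
 [ 0.00000e+00  0.00000e+00  0.00000e+00  1.00000e+00]]
rows 7 lin [ 0.236 -0.573  0.235] rot [-0.896  0.01  -0.021]
```

Request:
play_rows(
  targets=[
    {"gripper": 0,"linear": [0.24,-0.57,0.23],"rotation": [-0.9,0.01,-0.02]},
    {"gripper": 0,"linear": [0.24,-0.57,0.23],"rotation": [-0.9,0.01,-0.02]},
    {"gripper": 0,"linear": [0.24,-0.57,0.23],"rotation": [-0.9,0.01,-0.02]},
    {"gripper": 0,"linear": [0.24,-0.57,0.23],"rotation": [-0.9,0.01,-0.02]},
    {"gripper": 0,"linear": [0.24,-0.57,0.23],"rotation": [-0.9,0.01,-0.02]},
    {"gripper": 0,"linear": [0.24,-0.57,0.23],"rotation": [-0.9,0.01,-0.02]},
    {"gripper": 0,"linear": [0.24,-0.57,0.23],"rotation": [-0.9,0.01,-0.02]},
    {"gripper": 0,"linear": [0,0,0],"rotation": [0,0,0]},
  ],
)

```text
t: 7.53
eef_pos: [600.1, 218.9, 210.3]
tcp_rot: [2.132, 1.791, 0.385]
wrist_force: [-2.0, 1.4, -4.7]
finger_gap: 18.2
gripper_force: 99.6
```

Request:
play_rows(
  targets=[
    {"gripper": 0,"linear": [0,0,0],"rotation": [0,0,0]},
    {"gripper": 0,"linear": [0,0,0],"rotation": [0,0,0]},
  ],
)

```text
t: 7.7
eef_pos: [609.6, 215.3, 216.2]
tcp_rot: [2.134, 1.776, 0.399]
wrist_force: [0.2, -1.1, -3.3]
finger_gap: 18.1
gripper_force: 99.6
```

```bash
python3 -c "
from s import *
print(boardindeck().round(4));plan(goal(60),n=1);plan(goal(32),n=2)
v=shot('wrist','w7.png');np.savez('w7.npz',*v)
cv2.imwrite('pics/w7c.png',cv2.resize(cv2.imread('pics/w7.png')[60:260,100:500],(800,400)))"
```

```text
[[ 1.00000e+00  2.80000e-03 -4.20000e-03  3.27650e+00]
 [-2.80000e-03  1.00000e+00 -3.00000e-04  8.73100e-01]
 [ 4.20000e-03  3.00000e-04  1.00000e+00  6.16187e+01]
 [ 0.00000e+00  0.00000e+00  0.00000e+00  1.00000e+00]]
rows 1 lin [-0.028 -0.104  0.055] rot [ 0.06  -0.005 -0.04 ]
rows 2 lin [-0.014 -0.053  0.494] rot [ 0.03  -0.002 -0.02 ]
```

View pics/w7c.png

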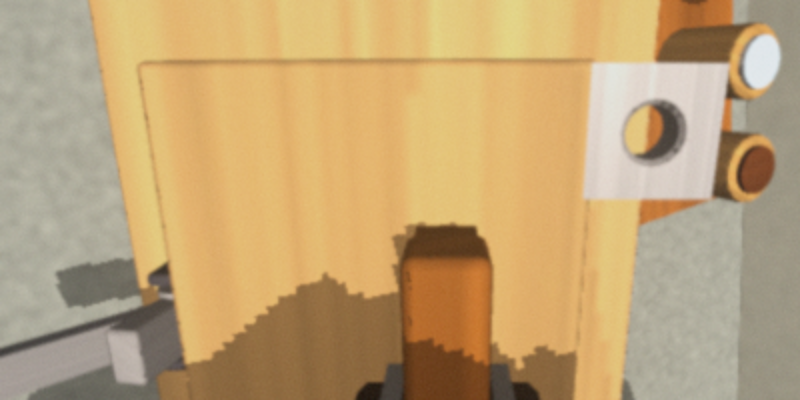

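The board hangs parallel over the deck, its left hole at crop (655,132). The pin isn't visible through it yet. I'll correct, go down to about 30 mm and look again.

Request:
play_rows(
  targets=[
    {"gripper": 0,"linear": [-0.01,-0.05,0.5],"rotation": [0.03,0,-0.02]},
    {"gripper": 0,"linear": [-0.01,-0.05,0.5],"rotation": [0.03,0,-0.02]},
    {"gripper": 0,"linear": [0,0,0],"rotation": [0,0,0]},
    {"gripper": 0,"linear": [0,0,0],"rotation": [0,0,0]},
    {"gripper": 0,"linear": [0,0,0],"rotation": [0,0,0]},
    {"gripper": 0,"linear": [0,0,0],"rotation": [0,0,0]},
  ],
)

```text
t: 8.25
eef_pos: [619.2, 214.7, 188.4]
tcp_rot: [2.134, 1.783, 0.399]
wrist_force: [-0.6, -0.3, -4.7]
finger_gap: 18.2
gripper_force: 99.3
```

```bash
python3 -c "
from s import *
print(boardindeck().round(4));plan(goal(28),n=1)
print(telemetry.get_state()['wrist_force'])
v=shot('wrist','w8.png');np.savez('w8.npz',*v)
t=shot('top','t8.png');np.savez('t8.npz',*t)
a=cv2.resize(cv2.imread('pics/w8.png')[85:165,380:480],(500,400));s=shot('scene','s8.png')
b=cv2.resize(cv2.imread('pics/s8.png')[215:305,285:385],(300,270))
c=cv2.resize(cv2.imread('pics/t8.png')[130:220,210:310],(300,270))
cv2.imwrite('pics/m8.png',np.hstack([np.vstack([a,np.zeros((140,500,3),np.uint8)]),np.vstack([b,c])]))"
```

```text
[[ 1.00000e+00 -4.00000e-04 -9.00000e-04  1.05600e-01]
 [ 4.00000e-04  1.00000e+00 -3.10000e-03  2.07590e+00]
 [ 9.00000e-04  3.10000e-03  1.00000e+00  3.24451e+01]
 [ 0.00000e+00  0.00000e+00  0.00000e+00  1.00000e+00]]
rows 1 lin [-0.065 -0.002  0.149] rot [ 0.012 -0.044  0.005]
[-0.57971147 -0.33303425 -4.6860208 ]
```

View pics/m8.png

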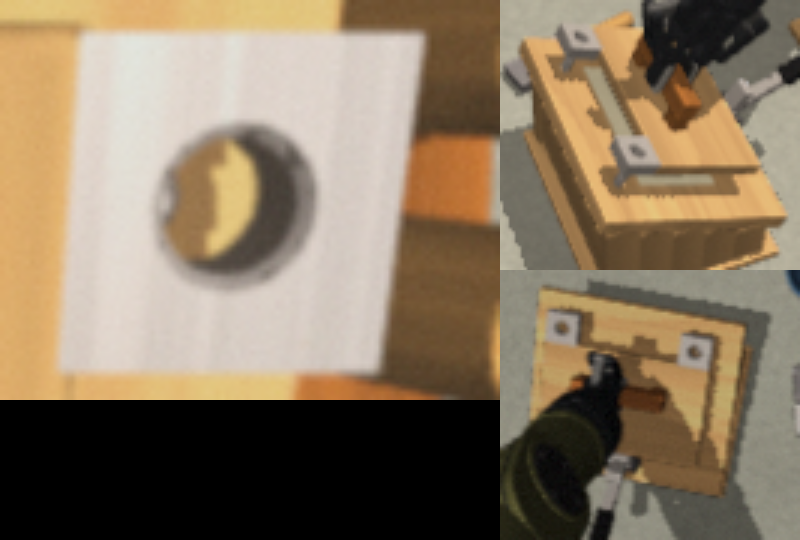

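Through the hole at full-resolution (427.6,126.4), a bright sliver, probably the pin tip, shows at the left rim near (413,125). I'll compare that with where an aligned tip should appear.

```bash
python3 -c "
from s import *
K,D=ld('w8.npz')[2:4];M=np.array(vision.calibration('wrist')['mount'])
def pr(p):
    c=np.linalg.inv(M)@np.r_[p,1];return cv2.projectPoints(np.array([[c[0],-c[1],-c[2]]]),np.zeros(3),np.zeros(3),K,D)[0].ravel()
for p in[(70.2,51.7,28.3),(70.2,51.7,42.3),(70.2,51.7,49.7),(71.2,51.7,49.7),(70.2,52.7,49.7),(72.2,51.7,49.7)]: print(p,((pr(p)-[380,85])*5).round(1))
"

```

```text
(70.2, 51.7, 28.3) [227.8 198. ]
(70.2, 51.7, 42.3) [186.5 186.5]
(70.2, 51.7, 49.7) [167.2 181.1]
(71.2, 51.7, 49.7) [168.  172.2]
(70.2, 52.7, 49.7) [175.8 181.1]
(72.2, 51.7, 49.7) [168.8 163.3]
```

Request:
play_rows(
  targets=[
    {"gripper": 0,"linear": [-0.04,-0.05,0.0],"rotation": [0,0,0]},
    {"gripper": 0,"linear": [0,0,0],"rotation": [0,0,0]},
    {"gripper": 0,"linear": [0,0,0.15],"rotation": [0,0,0]},
    {"gripper": 0,"linear": [0,0,0.1],"rotation": [0,0,0]},
    {"gripper": 0,"linear": [0,0,0.1],"rotation": [0,0,0]},
    {"gripper": 0,"linear": [0,0,0],"rotation": [0,0,0]},
    {"gripper": 0,"linear": [0,0,0],"rotation": [0,0,0]},
  ],
)

```text
t: 8.98
eef_pos: [621.2, 213.2, 176.6]
tcp_rot: [2.134, 1.784, 0.396]
wrist_force: [0.1, -0.8, -3.9]
finger_gap: 18.4
gripper_force: 99.5
```

```bash
python3 -c "
from s import *
print(boardindeck(off=(-2.8,-12.1,42.3)).round(4));
print(telemetry.get_state()['wrist_force'])"
```

```text
[[ 1.00000e+00 -1.70000e-03  1.10000e-03 -1.76770e+00]
 [ 1.70000e-03  1.00000e+00 -2.00000e-03 -8.07000e-02]
 [-1.10000e-03  2.00000e-03  1.00000e+00  2.08862e+01]
 [ 0.00000e+00  0.00000e+00  0.00000e+00  1.00000e+00]]
[ 0.06906767 -0.78720957 -3.92418214]
```

Request:
play_rows(
  targets=[
    {"gripper": 0,"linear": [0,0.04,0.03],"rotation": [0,0,0]},
    {"gripper": 0,"linear": [0,0,0.1],"rotation": [0,0,0]},
    {"gripper": 0,"linear": [0,0,0.1],"rotation": [0,0,0]},
    {"gripper": 0,"linear": [0,0,0],"rotation": [0,0,0]},
    {"gripper": 0,"linear": [0,0,0],"rotation": [0,0,0]},
    {"gripper": 0,"linear": [0,0,0],"rotation": [0,0,0]},
  ],
)

```text
t: 9.48
eef_pos: [625.1, 212.7, 171.3]
tcp_rot: [2.134, 1.784, 0.396]
wrist_force: [0.5, 0.5, -3.6]
finger_gap: 18.0
gripper_force: 99.5
```

```bash
python3 -c "
from s import *
print(boardindeck(off=(-2.8,-12.1,42.3)).round(4));
print(telemetry.get_state()['wrist_force'])"
```

```text
[[ 1.00000e+00 -1.70000e-03  8.00000e-04 -4.52400e-01]
 [ 1.70000e-03  1.00000e+00 -2.40000e-03  1.05800e-01]
 [-8.00000e-04  2.40000e-03  1.00000e+00  1.43308e+01]
 [ 0.00000e+00  0.00000e+00  0.00000e+00  1.00000e+00]]
[ 0.48595146  0.50838799 -3.60758312]
```

Request:
play_rows(
  targets=[
    {"gripper": 0,"linear": [0,0,0.1],"rotation": [0,0,0]},
    {"gripper": 0,"linear": [0,0,0.1],"rotation": [0,0,0]},
    {"gripper": 0,"linear": [0,0,0.1],"rotation": [0,0,0]},
    {"gripper": 0,"linear": [0,0,0.05],"rotation": [0,0,0]},
    {"gripper": 0,"linear": [0,0,0],"rotation": [0,0,0]},
    {"gripper": 0,"linear": [0,0,0],"rotation": [0,0,0]},
  ],
)

```text
t: 9.98
eef_pos: [629.4, 211.9, 161.6]
tcp_rot: [2.134, 1.784, 0.396]
wrist_force: [-0.4, -1.2, -3.9]
finger_gap: 17.9
gripper_force: 99.5
```

```bash
python3 -c "
from s import *
print(boardindeck(off=(-2.8,-12.1,42.3)).round(4));
print(telemetry.get_state()['wrist_force'])"
```

```text
[[ 1.0000e+00 -1.7000e-03  9.0000e-04 -5.2430e-01]
 [ 1.7000e-03  1.0000e+00 -2.3000e-03  8.1800e-02]
 [-9.0000e-04  2.3000e-03  1.0000e+00  3.6581e+00]
 [ 0.0000e+00  0.0000e+00  0.0000e+00  1.0000e+00]]
[-0.41080077 -1.15379991 -3.87275279]
```

Request:
play_rows(
  targets=[
    {"gripper": 0,"linear": [0,0,0.07],"rotation": [0,0,0]},
    {"gripper": 0,"linear": [0,0,0.06],"rotation": [0,0,0]},
    {"gripper": 0,"linear": [0,0,0],"rotation": [0,0,0]},
    {"gripper": 0,"linear": [0,0,0],"rotation": [0,0,0]},
  ],
)

```text
t: 10.32
eef_pos: [631.0, 211.8, 158.8]
tcp_rot: [2.133, 1.785, 0.397]
wrist_force: [-4.4, -0.6, 4.2]
finger_gap: 18.3
gripper_force: 100.4
```

```bash
python3 -c "
from s import *
print(boardindeck(off=(-2.8,-12.1,42.3)).round(4));
print(telemetry.get_state()['wrist_force'])"
```

```text
[[ 1.000e+00 -1.700e-03  4.000e-04 -2.702e-01]
 [ 1.700e-03  1.000e+00 -3.000e-03  3.514e-01]
 [-4.000e-04  3.000e-03  1.000e+00  5.019e-01]
 [ 0.000e+00  0.000e+00  0.000e+00  1.000e+00]]
[-4.41333397 -0.57379407  4.23349728]
```

The board is seated, with about 8 N of deck contact. I'll release it and back off along the normal.

Request:
play_rows(
  targets=[
    {"gripper": 0.6,"linear": [0,0,0],"rotation": [0,0,0]},
    {"gripper": 0.6,"linear": [0,0,0],"rotation": [0,0,0]},
    {"gripper": 0.6,"linear": [0,0,0],"rotation": [0,0,0]},
    {"gripper": 0.6,"linear": [0,0,0],"rotation": [0,0,0]},
    {"gripper": 0.6,"linear": [0,0,-0.4],"rotation": [0,0,0]},
    {"gripper": 0.6,"linear": [0,0,-0.9],"rotation": [0,0,0]},
    {"gripper": 0.6,"linear": [0,0,-0.9],"rotation": [0,0,0]},
    {"gripper": 0.6,"linear": [0,0,-0.9],"rotation": [0,0,0]},
  ],
)

```text
t: 10.98
eef_pos: [591.8, 218.3, 243.9]
tcp_rot: [2.134, 1.784, 0.397]
wrist_force: [-0.4, 0.5, 0.4]
finger_gap: 51.4
gripper_force: 0.0
```

Request:
play_rows(
  targets=[
    {"gripper": 0,"linear": [0,0,-0.9],"rotation": [0,0,0]},
    {"gripper": 0,"linear": [0,0,-0.9],"rotation": [0,0,0]},
    {"gripper": 0,"linear": [0,0,0],"rotation": [0,0,0]},
    {"gripper": 0,"linear": [0,0,0],"rotation": [0,0,0]},
  ],
)

```text
t: 11.32
eef_pos: [570.1, 223.1, 293.5]
tcp_rot: [2.133, 1.784, 0.402]
wrist_force: [0.4, 0.7, -0.0]
finger_gap: 3.4
gripper_force: 0.0
```

```bash
python3 -c "
from s import *
print(cur().round(3))
v=shot('wrist','w9.png');np.savez('w9.npz',*v)
s=shot('scene','s9.png')
b=cv2.resize(cv2.imread('pics/s9.png')[215:305,285:410],(480,346))
a=cv2.resize(cv2.imread('pics/w9.png'),(400,250))
cv2.imwrite('pics/m9.png',np.vstack([np.pad(a,((0,0),(0,80),(0,0))),b]))"
```

```text
[[ 1.76000e-01  8.91000e-01  4.18000e-01  5.70074e+02]
 [ 9.84000e-01 -1.61000e-01 -7.00000e-02  2.23082e+02]
 [ 5.00000e-03  4.24000e-01 -9.06000e-01  2.93508e+02]
 [ 0.00000e+00  0.00000e+00  0.00000e+00  1.00000e+00]]
```

View pics/m9.png

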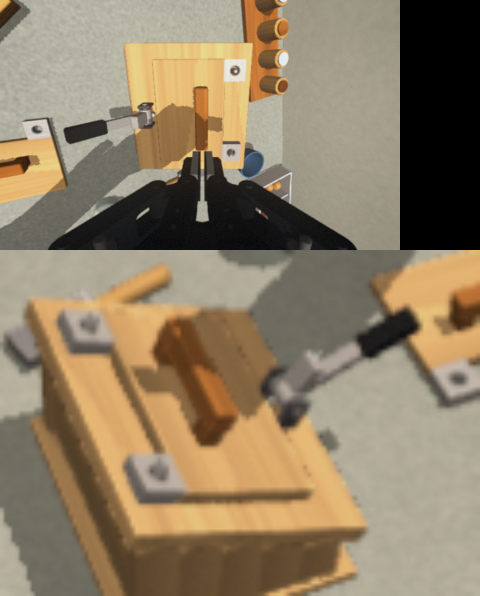

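The wrist and scene views show the board flush with both pins through its knuckles, and the lever open with its black grip toward the base. Next I'll pinch the grip sideways, along the deck's y, with the tool vertical.

```bash
cat > l.py <<'E'
from s import *
yaw=-0.18; xh=np.array([np.cos(yaw),np.sin(yaw),0]); yh=np.array([-np.sin(yaw),np.cos(yaw),0]); ez=np.array([0,0,1.])
B=(R.from_euler('z',yaw)*R.from_euler('y',-np.radians(25))).as_matrix()
piv=np.array([637.7,207.5,115])+B@[-80,0,20]
def pt(th,r=95): 
    f=np.radians(25)+th; return piv+r*(-np.cos(f)*xh+np.sin(f)*ez)
def G(p,sgn): return frame(sgn*xh,-sgn*yh,-ez,p)   # tool down, y along deck y
E
python3 -c "
from l import *
print(telemetry.get_state()['joint_positions'].round(2),piv,pt(0))
v=ld('w9.npz');s=ld('top.npz')
# measured grip: dark blob in w9 upper-left
g=cv2.cvtColor(v[0],cv2.COLOR_RGB2GRAY)[180:235,90:180];q=np.argwhere(g<45);px=q.mean(0)[::-1]+[90,180]
print('grip px',px,len(q),'on z',pt(0,90.5)[2],onz([px],pt(0,90.5)[2]+5,v),'pred',pt(0,90.5))
for sg in(1,-1): plan(G(pt(0)+[0,0,90],sg))
"
```

```text
[-0.93  0.56  0.52  1.94  0.02  0.36 -0.71] [558.05097777 221.99369506  99.3166948 ] [473.34278377 237.40800523 139.46542967]
grip px [133.99402093 210.27503737] 1338 on z 137.56364748901035 [[473.03657384 238.33328721 142.56364749]] pred [477.35527717 236.6778537  137.56364749]
rows 23 lin [-0.121 -0.129  0.056] rot [ 0.212 -0.214  0.963]
rows 23 lin [ 0.115 -0.134  0.055] rot [ 0.213  0.212 -0.96 ]
```

Request:
play_rows(
  targets=[
    {"gripper": 0.6,"linear": [0.115,-0.134,0.055],"rotation": [0.21,0.21,-0.96]},
    {"gripper": 0.6,"linear": [0.115,-0.134,0.055],"rotation": [0.21,0.21,-0.96]},
    {"gripper": 0.6,"linear": [0.115,-0.134,0.055],"rotation": [0.21,0.21,-0.96]},
    {"gripper": 0.6,"linear": [0.115,-0.134,0.055],"rotation": [0.21,0.21,-0.96]},
    {"gripper": 0.6,"linear": [0.115,-0.134,0.055],"rotation": [0.21,0.21,-0.96]},
    {"gripper": 0.6,"linear": [0.115,-0.134,0.055],"rotation": [0.21,0.21,-0.96]},
    {"gripper": 0.6,"linear": [0.115,-0.134,0.055],"rotation": [0.21,0.21,-0.96]},
    {"gripper": 0.6,"linear": [0.115,-0.134,0.055],"rotation": [0.21,0.21,-0.96]},
  ],
)

```text
t: 12.08
eef_pos: [543.5, 246.4, 264.7]
tcp_rot: [1.625, 2.399, 0.28]
wrist_force: [0.3, -0.6, -1.3]
finger_gap: 51.8
gripper_force: 0.0
```

Request:
play_rows(
  targets=[
    {"gripper": 0.6,"linear": [0.115,-0.134,0.055],"rotation": [0.21,0.21,-0.96]},
    {"gripper": 0.6,"linear": [0.115,-0.134,0.055],"rotation": [0.21,0.21,-0.96]},
    {"gripper": 0.6,"linear": [0.115,-0.134,0.055],"rotation": [0.21,0.21,-0.96]},
    {"gripper": 0.6,"linear": [0.115,-0.134,0.055],"rotation": [0.21,0.21,-0.96]},
    {"gripper": 0.6,"linear": [0.115,-0.134,0.055],"rotation": [0.21,0.21,-0.96]},
    {"gripper": 0.6,"linear": [0.115,-0.134,0.055],"rotation": [0.21,0.21,-0.96]},
    {"gripper": 0.6,"linear": [0.115,-0.134,0.055],"rotation": [0.21,0.21,-0.96]},
    {"gripper": 0.6,"linear": [0.115,-0.134,0.055],"rotation": [0.21,0.21,-0.96]},
  ],
)

```text
t: 12.75
eef_pos: [505.9, 250.9, 242.5]
tcp_rot: [0.963, 2.868, 0.14]
wrist_force: [0.4, -0.3, 0.3]
finger_gap: 51.6
gripper_force: 0.0
```

```bash
python3 -c "
from l import *
print(telemetry.get_state()['joint_positions'].round(2))
plan(G(pt(0)+[0,0,90],-1))"
```

```text
[-0.48  0.56 -0.13  1.9   0.19  0.55  0.18]
rows 7 lin [ 0.116 -0.13   0.048] rot [ 0.212  0.215 -0.956]
```

Request:
play_rows(
  targets=[
    {"gripper": 0.6,"linear": [0.115,-0.13,0.05],"rotation": [0.21,0.21,-0.96]},
    {"gripper": 0.6,"linear": [0.115,-0.13,0.05],"rotation": [0.21,0.21,-0.96]},
    {"gripper": 0.6,"linear": [0.115,-0.13,0.05],"rotation": [0.21,0.21,-0.96]},
    {"gripper": 0.6,"linear": [0.115,-0.13,0.05],"rotation": [0.21,0.21,-0.96]},
    {"gripper": 0.6,"linear": [0.115,-0.13,0.05],"rotation": [0.21,0.21,-0.96]},
    {"gripper": 0.6,"linear": [0.115,-0.13,0.05],"rotation": [0.21,0.21,-0.96]},
    {"gripper": 0.6,"linear": [0.115,-0.13,0.05],"rotation": [0.21,0.21,-0.96]},
    {"gripper": 0.6,"linear": [0,0,0],"rotation": [0,0,0]},
  ],
)

```text
t: 13.42
eef_pos: [473.6, 237.1, 228.7]
tcp_rot: [0.282, 3.127, -0.0]
wrist_force: [0.1, -0.5, 0.1]
finger_gap: 51.3
gripper_force: 0.0
```

```bash
python3 -c "
from l import *
v=shot('wrist','w10.png');np.savez('w10.npz',*v)
cv2.imwrite('pics/w10c.png',cv2.resize(cv2.imread('pics/w10.png'),(480,300)))
print(telemetry.get_state()['joint_positions'].round(2))
plan(G(pt(0),-1))"
```

```text
[-0.36  0.6  -0.31  1.87  0.27  0.71  0.56]
rows 4 lin [ 0.006 -0.002  0.747] rot [ 0.005  0.012 -0.009]
```

View pics/w10c.png

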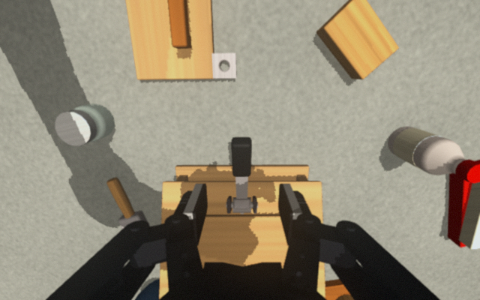

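The lever grip at (241,157) is centred between the fingers, so I'll go down and pinch it.

Request:
play_rows(
  squeeze=40,
  targets=[
    {"gripper": 0.6,"linear": [0,0,0.75],"rotation": [0,0,0]},
    {"gripper": 0.6,"linear": [0,0,0.75],"rotation": [0,0,0]},
    {"gripper": 0.6,"linear": [0,0,0.75],"rotation": [0,0,0]},
    {"gripper": 0.6,"linear": [0,0,0.75],"rotation": [0,0,0]},
    {"gripper": 0,"linear": [0,0,0],"rotation": [0,0,0]},
    {"gripper": 0,"linear": [0,0,0],"rotation": [0,0,0]},
    {"gripper": 0,"linear": [0,0,0],"rotation": [0,0,0]},
    {"gripper": 0,"linear": [0,0,0],"rotation": [0,0,0]},
  ],
)

```text
t: 14.13
eef_pos: [474.0, 235.9, 140.6]
tcp_rot: [0.285, 3.124, -0.004]
wrist_force: [-1.7, -4.6, -7.9]
finger_gap: 19.4
gripper_force: 41.2
```

```bash
python3 -c "
from l import *
s=telemetry.get_state();print(s['eef_pos'],s['finger_gap'],s['gripper_force'],s['wrist_force'])
d=s['eef_pos']-piv;r=np.hypot(d@xh,d[2]);th0=np.arctan2(d[2],-(d@xh))-np.radians(25);print('r',r,'th',th0,'y',d@yh)
prev=s['eef_pos']
for th in np.arange(0.1,1.41,0.1):
    p=pt(th+th0,r);e=p-prev;prev=p;print(round(th+th0,2),'lin', round(-(e@xh)/30,2), round(e@yh/30,2), round(-e[2]/30,2))
"
```

```text
[473.97672291 235.9240424  140.56459943] 19.4073434101341 41.200186014175415 [-1.68193304 -4.59962141 -7.92924665]
r 94.66842926749297 th 0.014493725869173135 y -1.3464936169733104
0.11 lin -0.15 0.04 -0.28
0.21 lin -0.18 -0.0 -0.26
0.31 lin -0.2 -0.0 -0.24
0.41 lin -0.23 0.0 -0.22
0.51 lin -0.25 -0.0 -0.2
0.61 lin -0.27 0.0 -0.17
0.71 lin -0.28 0.0 -0.14
0.81 lin -0.29 0.0 -0.11
0.91 lin -0.3 -0.0 -0.08
1.01 lin -0.31 0.0 -0.05
1.11 lin -0.31 0.0 -0.02
1.21 lin -0.32 -0.0 0.01
1.31 lin -0.31 -0.0 0.04
1.41 lin -0.31 0.0 0.07
```

Request:
play_rows(
  squeeze=80,
  targets=[
    {"gripper": 0,"linear": [0,0,0],"rotation": [0,0,0]},
    {"gripper": 0,"linear": [-0.15,0,-0.28],"rotation": [0,0,0]},
    {"gripper": 0,"linear": [-0.18,0,-0.26],"rotation": [0,0,0]},
    {"gripper": 0,"linear": [-0.2,0,-0.24],"rotation": [0,0,0]},
    {"gripper": 0,"linear": [-0.23,0,-0.22],"rotation": [0,0,0]},
    {"gripper": 0,"linear": [-0.25,0,-0.2],"rotation": [0,0,0]},
    {"gripper": 0,"linear": [-0.27,0,-0.17],"rotation": [0,0,0]},
    {"gripper": 0,"linear": [0,0,0],"rotation": [0,0,0]},
  ],
)

```text
t: 14.8
eef_pos: [510.4, 229.3, 180.8]
tcp_rot: [0.286, 3.128, -0.003]
wrist_force: [-3.9, -3.7, -17.9]
finger_gap: 18.3
gripper_force: 78.4
```

Request:
play_rows(
  targets=[
    {"gripper": 0,"linear": [-0.28,0,-0.14],"rotation": [0,0,0]},
    {"gripper": 0,"linear": [-0.29,0,-0.11],"rotation": [0,0,0]},
    {"gripper": 0,"linear": [0,0,0],"rotation": [0,0,0]},
  ],
)

```text
t: 15.05
eef_pos: [527.7, 226.2, 188.6]
tcp_rot: [0.287, 3.127, -0.003]
wrist_force: [-4.3, -3.0, -16.5]
finger_gap: 17.8
gripper_force: 78.2
```

```bash
python3 -c "
from l import *
s=telemetry.get_state();print(s['eef_pos'],s['finger_gap'],s['gripper_force'],s['wrist_force'])
d=s['eef_pos']-piv;r=np.hypot(d@xh,d[2]);th0=np.arctan2(d[2],-(d@xh))-np.radians(25);print('r',r,'th',th0,'y',d@yh)
"
```

```text
[527.72387315 226.20314107 188.58139437] 17.833402712030686 78.18957079143729 [ -4.31726485  -2.98648939 -16.51247177]
r 94.3609046486074 th 0.8043099522440458 y -1.288011699140723
```

Request:
play_rows(
  targets=[
    {"gripper": 0,"linear": [-0.3,0,-0.06],"rotation": [0,0,0]},
    {"gripper": 0,"linear": [-0.31,0,-0.03],"rotation": [0,0,0]},
    {"gripper": 0,"linear": [-0.31,0,0],"rotation": [0,0,0]},
    {"gripper": 0,"linear": [-0.32,0,0.02],"rotation": [0,0,0]},
    {"gripper": 0,"linear": [-0.31,0,0.05],"rotation": [0,0,0]},
    {"gripper": 0,"linear": [-0.31,0,0.08],"rotation": [0,0,0]},
    {"gripper": 0,"linear": [0,0,0],"rotation": [0,0,0]},
  ],
)

```text
t: 15.63
eef_pos: [588.0, 219.3, 189.9]
tcp_rot: [0.284, 3.115, 0.01]
wrist_force: [-0.0, -0.3, 0.8]
finger_gap: -0.4
gripper_force: 0.0
```

```bash
python3 -c "
from l import *
s=telemetry.get_state();print(s['eef_pos'],s['finger_gap'],s['gripper_force'],s['wrist_force'])
d=s['eef_pos']-piv;r=np.hypot(d@xh,d[2]);th0=np.arctan2(d[2],-(d@xh))-np.radians(25);print('r',r,'th',th0,'y',d@yh)
"
```

```text
[588.04315108 219.34861243 189.91444934] -0.37404423716074864 0.0 [-0.02067983 -0.32278251  0.76491471]
r 95.42967565341188 th 1.4540464657890402 y 2.7671381320507393
```

The fingers closed empty, so the lever either snapped through or slipped back. I'll rise and look.

Request:
play_rows(
  targets=[
    {"gripper": 0,"linear": [0,0,-0.8],"rotation": [0,0,0]},
    {"gripper": 0,"linear": [0,0,-0.8],"rotation": [0,0,0]},
    {"gripper": 0,"linear": [0,0,-0.8],"rotation": [0,0,0]},
    {"gripper": 0,"linear": [0,0,-0.8],"rotation": [0,0,0]},
    {"gripper": 0,"linear": [0,0,0],"rotation": [0,0,0]},
  ],
)

```text
t: 16.05
eef_pos: [586.4, 221.6, 290.7]
tcp_rot: [0.28, 3.112, 0.016]
wrist_force: [1.3, 2.0, 0.9]
finger_gap: -0.1
gripper_force: 0.0
```

```bash
python3 -c "
from l import *
v=shot('scene','s11.png');np.savez('s11.npz',*v)
w=shot('wrist','w11.png');np.savez('w11.npz',*w);t=shot('top','t11.png');np.savez('t11.npz',*t)
b=cv2.resize(cv2.imread('pics/s11.png')[205:305,285:410],(400,320))
a=cv2.resize(cv2.imread('pics/w11.png'),(400,250))
c=cv2.resize(cv2.imread('pics/t11.png')[125:225,200:325],(400,320))
cv2.imwrite('pics/m11.png',np.hstack([np.vstack([a,b]),np.vstack([c,np.zeros((250,400,3),np.uint8)])]))"
```

```text
(no output)
```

View pics/m11.png

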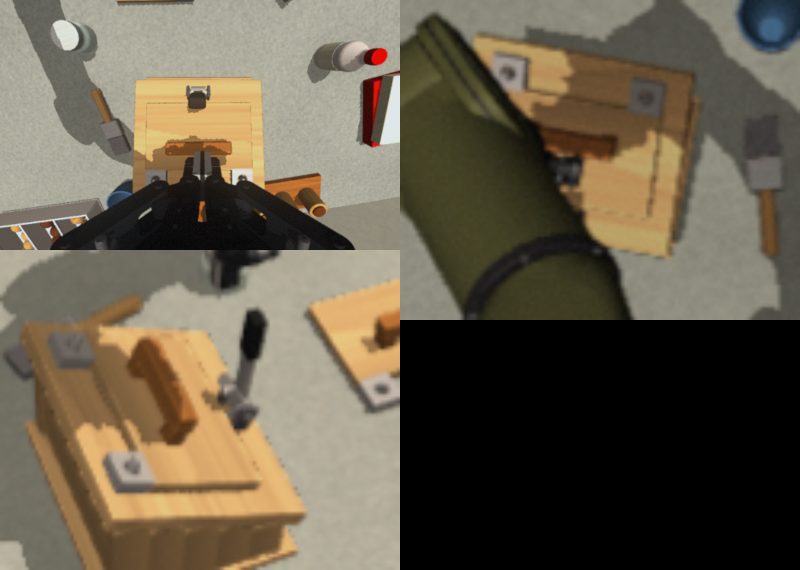

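The lever is standing almost upright near its high point and has not snapped. The wrist view shows it end-on at (198,97), and in the scene crop the grip is at (255,335). I'll go to its low side with closed fingers and push it over.

Request:
play_rows(
  targets=[
    {"gripper": 0,"linear": [0.82,-0.05,0],"rotation": [0,0,0]},
    {"gripper": 0,"linear": [0.82,-0.05,0],"rotation": [0,0,0]},
    {"gripper": 0,"linear": [0.82,-0.05,0],"rotation": [0,0,0]},
    {"gripper": 0,"linear": [0,0,0],"rotation": [0,0,0]},
    {"gripper": 0,"linear": [0,0,0],"rotation": [0,0,0]},
  ],
)

```text
t: 16.62
eef_pos: [508.5, 227.5, 282.9]
tcp_rot: [0.278, 3.125, 0.002]
wrist_force: [0.9, -0.5, -0.2]
finger_gap: 0.0
gripper_force: 0.0
```

```bash
python3 -c "
from l import *
d=cur()[:3,3]-piv;print(d@xh,d@yh,d[2],cur()[:3,:3].round(3))
v=shot('top');g=v[0]
s=shot('scene','s12.png')
# grip by depth from scene: points above deck near pivot
px=np.array([(x,y) for x in range(340,390) for y in range(205,280)]);Q=ond(px,s);D=Q-piv
k=(abs(D@yh)<25)&(D[:,2]>30)&(D[:,2]<125)&(abs(D@xh)<110);D=D[k]
c=np.c_[D@xh,D@yh,D[:,2]]
for a in range(30,125,15):
    m=(c[:,2]>=a)&(c[:,2]<a+15);print(a,m.sum(),c[m].mean(0).round(1) if m.any() else '')
"
```

```text
-49.78764099042988 -3.438653074908016 183.58238413875833 [[-0.984  0.177  0.004]
 [ 0.177  0.984  0.001]
 [-0.004  0.001 -1.   ]]
30 41 [ 9.2 -0.3 35.4]
45 19 [ 0.6  1.  53.4]
60 32 [31.7  8.8 66.9]
75 26 [-3.5  3.2 82. ]
90 29 [-5.1  2.7 97.4]
105 39 [ -8.    0.3 112.3]
120 0
```

Request:
play_rows(
  targets=[
    {"gripper": 0,"linear": [0,0.05,0.8],"rotation": [0,0,0]},
    {"gripper": 0,"linear": [0,0.05,0.8],"rotation": [0,0,0]},
    {"gripper": 0,"linear": [0,0,0.8],"rotation": [0,0,0]},
    {"gripper": 0,"linear": [0,0,0.7],"rotation": [0,0,0]},
    {"gripper": 0,"linear": [0,0,0],"rotation": [0,0,0]},
    {"gripper": 0,"linear": [-0.4,0,0],"rotation": [0,0,0]},
    {"gripper": 0,"linear": [-0.4,0,0],"rotation": [0,0,0]},
    {"gripper": 0,"linear": [-0.4,0,0],"rotation": [0,0,0]},
  ],
)

```text
t: 17.38
eef_pos: [547.9, 223.6, 191.4]
tcp_rot: [0.283, 3.122, 0.003]
wrist_force: [0.7, 0.4, -0.8]
finger_gap: 0.0
gripper_force: 0.0
```

Request:
play_rows(
  targets=[
    {"gripper": 0,"linear": [-0.3,0,0],"rotation": [0,0,0]},
    {"gripper": 0,"linear": [-0.3,0,0],"rotation": [0,0,0]},
    {"gripper": 0,"linear": [-0.3,0,0],"rotation": [0,0,0]},
    {"gripper": 0,"linear": [0,0,0],"rotation": [0,0,0]},
  ],
)

```text
t: 17.72
eef_pos: [575.3, 217.9, 191.1]
tcp_rot: [0.286, 3.121, 0.003]
wrist_force: [0.2, -0.1, 0.3]
finger_gap: 0.0
gripper_force: 0.0
```

```bash
cat > lv.py <<'E'
from l import *
d=cur()[:3,3]-piv;print('tcp',d@xh,d@yh,d[2],telemetry.get_state()['wrist_force'].round(1))
s=shot('scene','slast.png')
g=cv2.cvtColor(s[0],cv2.COLOR_RGB2GRAY)
px=np.array([(x,y) for x in range(310,395) for y in range(195,290)]);Q=ond(px,s);D=Q-piv
c=np.c_[D@xh,D@yh,D[:,2]];k=(abs(c[:,1])<14)&(g[px[:,1],px[:,0]]<70)&(np.hypot(c[:,0],c[:,2])<122)&(np.hypot(c[:,0],c[:,2])>60)&(c[:,2]>10);c=c[k]
an=np.arctan2(c[:,2],-c[:,0])-np.radians(25);print(len(c),'theta pct',np.percentile(an,[5,25,50,75,95]).round(2),c.mean(0).round(1) if len(c) else '')
E
python3 lv.py
```

```text
tcp 17.687119176924266 -0.9330624521467796 91.77020376791145 [ 0.2 -0.1  0.3]
149 theta pct [1.36 1.48 1.74 1.81 2.12] [54.   3.9 80.5]
```

Request:
play_rows(
  targets=[
    {"gripper": 0,"linear": [0.3,0,-0.3],"rotation": [0,0,0]},
    {"gripper": 0,"linear": [0.5,0,-0.9],"rotation": [0,0,0]},
    {"gripper": 0,"linear": [0.9,0,-0.9],"rotation": [0,0,0]},
    {"gripper": 0,"linear": [0.9,0,-0.9],"rotation": [0,0,0]},
    {"gripper": 0,"linear": [0.9,0,-0.9],"rotation": [0,0,0]},
    {"gripper": 0,"linear": [0,0,0],"rotation": [0,0,0]},
    {"gripper": 0,"linear": [0,0,0],"rotation": [0,0,0]},
    {"gripper": 0,"linear": [0,0,0],"rotation": [0,0,0]},
  ],
)

```text
t: 18.43
eef_pos: [468.4, 237.2, 307.5]
tcp_rot: [0.281, 3.123, 0.002]
wrist_force: [0.7, -0.6, -0.4]
finger_gap: -0.1
gripper_force: 0.0
```

```bash
python3 lv.py; python3 -c "
import cv2;cv2.imwrite('pics/fin.png',cv2.resize(cv2.imread('pics/slast.png')[190:310,280:420],(700,600)))"
```

```text
tcp -90.92884436128833 -1.0715245212313818 208.14230560487968 [ 0.7 -0.6 -0.4]
109 theta pct [1.67 1.71 1.76 1.82 2.11] [61.8  2.4 75.9]
```

View pics/fin.png

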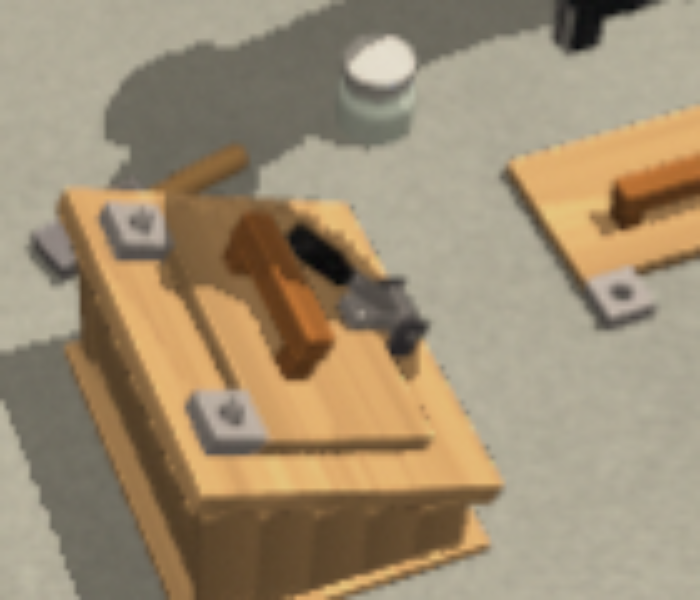

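The lever is closed over the board: its grip now points up-slope at (320,255), and both pins show in the knuckles at (140,225) and (230,410). I'm handing in.

```bash
python3 -c "
from cell import arm
print(arm.finish_job())"
```

```text
the job is handed in; nothing more can be done
None
```

I handed the job in at about 18.5 s: the board lies flush on both pins and the lever is shut over it (about 1.76 rad by depth camera). The first pull lost its grip near the high point, so I pushed the lever over with closed fingers. The hand-in returned no verdict.

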